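Assemble a microwave digestion vessel

ROBOT

A 6-joint arm with a two-finger parallel gripper is mounted at the origin on a cart in front of the work surface, level with it; the furniture and walls round the work are solid. World frame = base frame: x ahead of the robot, y to its left, z up, the work surface at z = 0. Lengths are in m, angles in degrees, forces in N, time in s.
With the tool pointing down it reaches from about 0.375 to 0.975 m from the base axis. Payload 3.8 kg.
Tool frame: the origin (TCP) lies midway between the tips of the shut fingers; the grasp point (between the pads) lies r.hold_point_z behind it (r.hold_point_z is the distance from the TCP to the grasp point, in m); z points along the fingers, y is the line along which they close (so a half turn about z gives the same grasp; the last joint's range is limited). The gripper opens to 88 mm and grips with 3 to 60 N. Pads are 18 mm wide; open, the fingers measure 123 mm over their backs; the gripper's body (75 mm by 187 mm) begins 45 mm behind the grasp point.
Start: joints at [-2.114, 15.12, 91.902, -0, 72.978, -2.114], TCP at [0.675, -0, 0.239] pointing down, gripper open.
Joint ranges: [-150.88, 150.88], [-54.13, 125.18], [17.81, 147.31], [-75.09, 255.09], [0, 152.58], [-146.25, 146.25]. Speed limits (degrees/s): [147.25, 147.25, 180, 180, 180, 180].

INTERFACE

Orientations are given as [roll, pitch, yaw] about the fixed x, y, z axes, in that order (R = Rz(yaw) Ry(pitch) Rx(roll)).
In Python, from cell import r gives the robot as it stands.
- The arm moves only by the tool send_rows, never from a script. Its argument "moves" is one flat list of numbers, 7 for each row, row after row: the opening, from -1 (shut) to 1 (fully open), so that 0 is half open, then the shift along the tool's x, y, z in mm, then the turn, a rotation vector about the tool's x, y, z in degrees. A call has exactly 8 rows; each row shifts and turns the commanded pose from where the row before left it, along the tool's axes as they then stand; what a row does not reach is not made up. A row lasts 1/12 s, in which the tool goes at most 41.7 mm and 7.16 degrees, less where a joint would pass 70% of its speed; a pose out of reach is approached as far as the arm can. A call is refused whole if a number of a shift passes 41.7 or a number of a turn 7.16, either way. A call with a gripper value outside its range is refused whole. The fingers move at their own pace and stop on an object; "newtons" is the grip in N (left out, the last holds). Time passes only in rows, so rows that do not move let the fingers close, or fill a call up. It gives the time, the measured TCP pose, the force, the opening and the grip force at its end, in the units of the state.
- r.sense(): the state, without advancing time (a new reading comes with each control period).
- r.camera(name): name is "scene" or "side" or "wrist"; returns the picture (480x640x3 uint8, red, green, blue); there is no depth.
- r.calibration(name): a dict with "camera_matrix" (3x3 intrinsics, pixels), "rvec" (rotation vector, rad) and "tvec" (3), from world to camera coordinates, as OpenCV has them. Camera axes: x right, y down, z forward; pixel columns grow to the right and rows downward; lengths in m; the calibration is good to about 2 mm. The wrist camera is an equidistant fisheye: a pixel r from the principal point sees the ray r / f radians off the axis. A picture is of the moment at which its call begins: read the wrist's pose just before it. calibration takes no time and is no camera call; for the wrist camera it gives the pose at the moment of the call.
- r.close_job(): hands the job in; it is judged then, once.
The state is a dict: "t": time; "joint_positions": joint angles; "joint_velocities": joint speeds; "effort": joint torques, N m; "ee_pos": TCP position; "tool_rot": TCP orientation; "ft_force": force on the tool from outside, world axes, zero at the start; "moment": the same for the moment, N m; "width": finger opening in m; "grip_force": force on a finger pad.
Only numpy, scipy, OpenCV 4.12 (cv2) and the standard library are available. Lean on these libraries where they do the work, as an engineer would, in place of code of your own. Each camera call takes 0.05 s, during which the arm holds its last target. There are 200 camera calls.

TASK

Put together the digestion vessel in the empty place of the vessel stand, like its finished neighbour, from the bottom up: first set the brown sleeve into the empty collar of the stand, then the tall white liner into the sleeve, then the cover with its plug down into the mouth of the liner, and last the knurled ring over the cover's boss, each one upright and fully home before the next. The short liner belongs to another set: leave it, the beaker and the finished vessel where they are.

Things in the scene. Friction and masses are not known exactly. Their poses are not given: they have to be found in the camera images.
- sleeve: brown pressure sleeve, a round cup open at the top, 52 mm diameter (46 at the foot, tapering out over the lowest 5 mm), 80 mm tall; bore 41 mm, flared to 49 mm over the top 8 mm; its inner floor is 6 mm above the underside. About 0.14 kg. Origin: centre of the underside, z up along its axis. Stands loose and upright on the counter
- liner: tall white liner, a round cup open at the top, 36 mm diameter (30 at the foot, tapering out over the lowest 5 mm), 108 mm tall; bore 28 mm, flared to 33 mm over the top 6 mm. Rests on the sleeve's inner floor when home, so that its upper 34 mm stand out of the sleeve. About 0.09 kg. Origin: centre of the underside, z up along its axis. Stands loose and upright on the counter
- cover: white cover: at the bottom a plug 25 mm in diameter (20 at its tip) and 14 mm long, above it a flange 40 mm in diameter and 8 mm thick (14 to 22 mm above the origin), on top an upright round boss 18 mm in diameter that reaches 48 mm above the origin. About 0.05 kg. When home the plug is in the liner and the flange lies on the liner's rim. Origin: centre of the plug's lower face, z up along its axis. Stands loose on its plug on the counter, boss up
- ring: white knurled ring, 46 mm outer diameter, 20 mm tall, bore about 24 mm right through. When home it lies flat on the cover's flange with the boss standing up through its bore (boss top 6 mm above the ring). About 0.03 kg. Origin: centre of the underside, z up. Lies loose and flat on the counter
- station: empty collar of the stand, fixed: a grey round socket 76 mm in outer diameter and 26 mm tall on the stand's white plate (104 by 260 mm, 14 mm thick); bore 57 mm, flared to 70 mm over the top 10 mm; its floor is 4 mm above the origin. Origin: centre of the collar's underside, on the plate's upper face; z up. The stand's other collar, which is the same, is 124 mm away and holds the finished vessel
- vessel_done: finished vessel in the other collar of the stand (brown sleeve, white liner, cover and ring, one loose piece), 52 mm diameter, 148 mm tall. Origin: centre of its underside, z up. To be left in place
- short_liner: short white liner of another set, 36 mm diameter like the tall one but only 66 mm tall, loose and upright on the counter. Origin: centre of the underside, z up. To be left in place
- beaker: small clear glass beaker, 56 mm diameter, 70 mm tall, loose, empty and upright on the counter left of the stand. Origin: centre of the underside, z up. To be left in place

How it is judged (in metres and radians):
On the way, in this order (a step that is already met when the one before it is completed fails the run):
1. the sleeve stands fully home in the empty collar (horizontal distance between sleeve and station below 0.006 m and z of sleeve in the frame of station below 0.007 m and angle between sleeve's own z axis and vertical below 0.08 rad), for 0.2 s.
2. the tall liner stands fully home in the sleeve (horizontal distance between liner and sleeve below 0.006 m and z of liner in the frame of sleeve below 0.009 m and angle between liner's own z axis and vertical below 0.08 rad), for 0.2 s.
3. the cover's plug is fully home in the liner (horizontal distance between cover and liner below 0.008 m and z of cover in the frame of liner between 0.09 and 0.097 m and angle between cover's own z axis and vertical below 0.1 rad), for 0.2 s.
4. the ring lies on the cover's flange round its boss (horizontal distance between ring and cover below 0.008 m and z of ring in the frame of cover between 0.018 and 0.025 m), for 0.2 s.
At the end, for the whole second after the job is handed in: Sleeve in the empty collar, tall liner in the sleeve, cover's plug in the liner, ring on the flange round the boss: each within 3 mm of fully home, 6 mm (cover, ring 8 mm) of the axis below, and upright (0.08 rad; cover 0.10, ring 0.15); all released, at rest (all of step 1 and all of step 2 and all of step 3 and all of step 4 and angle between ring's own z axis and vertical below 0.15 rad and linear speed of each of sleeve, liner, cover, ring below 0.02 m/s); the robot touches nothing.
It fails at once if the finished vessel is shifted by more than 12 mm or tipped by more than 0.15 rad (distance of vessel_done from where it was at the start of the episode above 0.012 m or angle between vessel_done's own z axis and vertical above 0.15 rad).
It fails at once if the short liner is moved by more than 25 mm or tipped over (distance of short_liner from where it was at the start of the episode above 0.025 m or angle between short_liner's own z axis and vertical above 0.5 rad).
It fails at once if the beaker is moved by more than 25 mm or tipped over (distance of beaker from where it was at the start of the episode above 0.025 m or angle between beaker's own z axis and vertical above 0.5 rad).
It also fails if it takes over 118 s, if anything falls off the work surface, if the arm or the gripper's body presses on something with over 40 N, if the wrist force passes 120 N, or if a joint passes its speed limit or range.

## Working session

There is one attempt and no reset: what is moved stays moved. The work goes in short steps, Python scripts to look and compute and a tool call to move; the robot and the scene stay as the last step left them, time stands still between calls to the robot, and variables do not carry over. Pictures are saved under pics/ and viewed, at most 14 in all, crops included, and the job is handed in when it is done.

Besides the shell and the picture viewer there is one more tool, called as name(argument=value, ...) on one line, values as JSON. send_rows: Moves the arm, as the interface text tells. Its arguments: {"type":"object","properties":{"moves":{"type":"array","items":{"type":"number"}},"newtons":{"type":"number"}},"required":["moves"]}

```bash
mkdir -p pics; ls; python3 - <<'E'
from cell import r
import cv2
print(r.sense(), r.hold_point_z)
for n in ("scene","side","wrist"):
    cv2.imwrite(f"pics/{n}0.png", r.camera(n)[:,:,::-1]); print(n, r.calibration(n))
E
```

```text
pics
{'t': 0.0, 'joint_positions': array([-2.11488252e+00,  1.51676687e+01,  9.19793475e+01, -2.17941202e-03,
        7.29766460e+01, -2.11424351e+00]), 'joint_velocities': array([-0.04723174,  0.09592611, -0.01345559, -0.0437616 ,  0.01758264,
        0.09528489]), 'effort': array([-9.59501231e-04, -5.02113855e+01, -3.56871557e+01,  7.25938403e-02,
        2.92220683e-02, -1.93505334e-04]), 'ee_pos': array([6.74307504e-01, 3.46621787e-06, 2.37423485e-01]), 'tool_rot': array([-1.79876345e+02, -2.48103393e-03,  8.99999986e+01]), 'ft_force': array([ 0.31537012,  0.07911615, -1.06825315]), 'moment': array([-0.00389773,  0.03970364, -0.00478137]), 'grip_force': 0.0, 'width': 0.08855313931651526} 0.0187
scene {'camera_matrix': array([[602.41684386,   0.        , 319.58581684],
       [  0.        , 602.41684386, 235.33423459],
       [  0.        ,   0.        ,   1.        ]]), 'rvec': array([ 1.93504616, -0.86677158,  0.51035059]), 'tvec': array([-0.38780689,  0.24756467,  1.09865631])}
side {'camera_matrix': array([[450.37261805,   0.        , 317.22713725],
       [  0.        , 450.37261805, 238.30948467],
       [  0.        ,   0.        ,   1.        ]]), 'rvec': array([ 0.08423804, -2.76923476,  1.43195741]), 'tvec': array([0.55745384, 0.06764305, 0.89139082])}
wrist {'camera_matrix': array([[371.64829954,   0.        , 318.40786886],
       [  0.        , 371.64829954, 237.62592955],
       [  0.        ,   0.        ,   1.        ]]), 'rvec': array([-2.87962559e+00,  2.68037117e-03,  1.45418246e-03]), 'tvec': array([-0.6746939 , -0.03371658,  0.38784474])}
```

View pics/scene0.png

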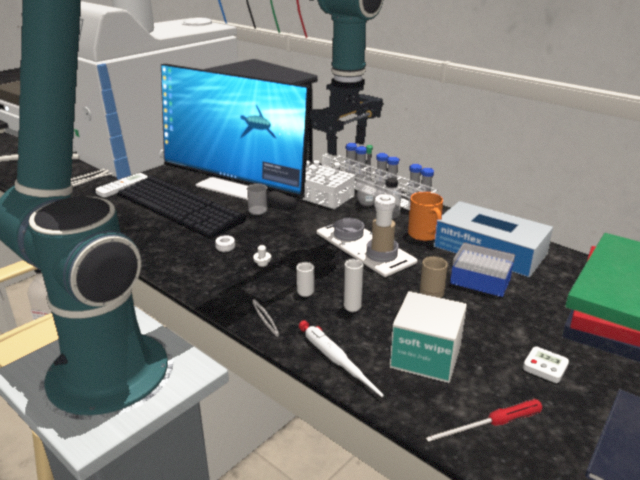

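View pics/side0.png

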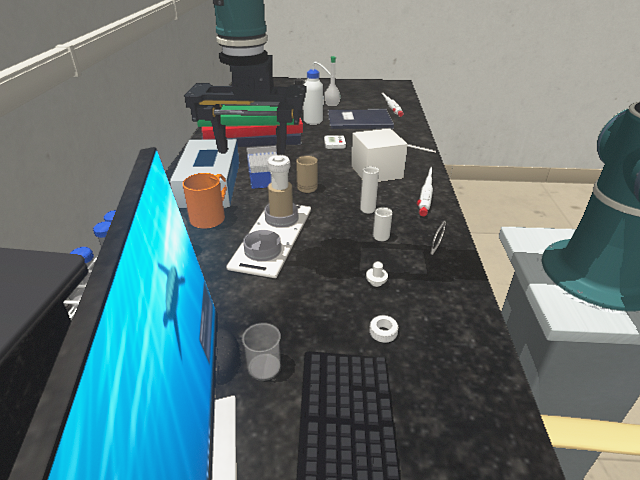

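View pics/wrist0.png

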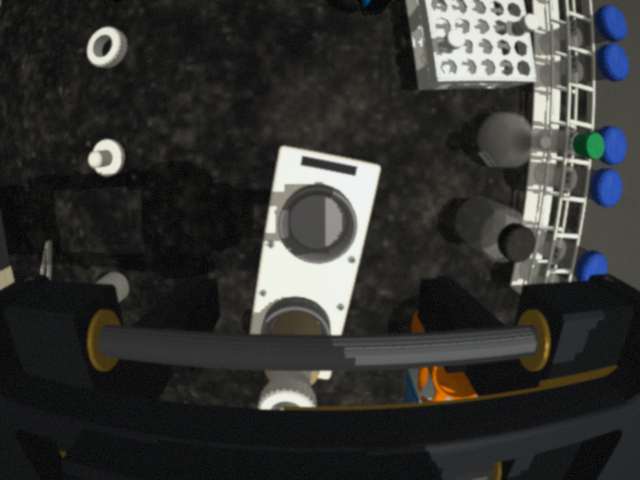

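```bash
cat > h.py <<'E'
import numpy as np, cv2
def ray(c,p):
    K=c["camera_matrix"]; R=cv2.Rodrigues(c["rvec"])[0]; o=-R.T@c["tvec"]
    u=(p[0]-K[0,2])/K[0,0]; v=(p[1]-K[1,2])/K[1,1]
    if abs(K[0,0]-371.6)<1:
        th=np.hypot(u,v); s=np.sin(th)/max(th,1e-9); d=np.array([u*s,v*s,np.cos(th)])
    else: d=np.array([u,v,1.])
    return o,R.T@d
def onz(c,p,z):
    o,d=ray(c,p); return (o+d*(z-o[2])/d[2])[:2].round(4)
E
python3 - <<'E'
from cell import r
from h import *
W,S,D=[r.calibration(n) for n in("wrist","scene","side")]
print(ray(W,(0,0))[0])
for n,c,p,z in [("ring",W,(106,47),.01),("ring",S,(225,243),.01),("ring",D,(384,328),.01),
 ("cov flange",W,(107,157),.018),("boss",W,(97,158),.048),("boss",S,(262,248),.048),("boss",D,(377,264),.048),
 ("collar",W,(317,221),.04),("collar",S,(348,227),.04),("collar",D,(264,241),.04),
 ("sleeve",S,(434,262),.08),("sleeve",D,(307,160),.08),
 ("liner",S,(354,264),.108),("liner",D,(370,170),.108),
 ("short",S,(305,267),.066),("short",D,(383,211),.066),
 ("done",S,(384,199),.166),("done",D,(278,160),.166),("beaker",S,(258,188),.07),("beaker",D,(262,332),.07),
 ("plateA",W,(281,147),.014),("plateB",W,(380,164),.014),("mug",D,(205,180),.09),("box",S,(430,300),.08),("blue",S,(483,255),.06)]:
    print(n,onz(c,p,z))
E
```

```text
[0.67511366 0.06655437 0.38283715]
ring [0.4384 0.1869]
ring [0.4399 0.1857]
ring [0.4356 0.1855]
cov flange [0.444  0.0603]
boss [0.4503 0.0608]
boss [0.4402 0.0512]
boss [0.4442 0.0619]
collar [ 0.6734 -0.0091]
collar [ 0.6634 -0.0228]
collar [ 0.6662 -0.0081]
sleeve [ 0.606  -0.3045]
sleeve [ 0.6019 -0.3021]
liner [ 0.4509 -0.2107]
liner [ 0.4517 -0.2017]
short [ 0.4252 -0.0987]
short [ 0.4252 -0.0962]
done [ 0.6366 -0.1451]
done [ 0.6464 -0.118 ]
beaker [0.6296 0.2649]
beaker [0.6251 0.2623]
plateA [0.6379 0.0602]
plateB [0.7362 0.0435]
mug [ 0.8203 -0.1632]
box [ 0.4818 -0.374 ]
blue [ 0.7332 -0.3536]
```

send_rows(moves=[1, -38, -8.5, 0, 0, 0, 0, 1, -38, -8.5, 0, 0, 0, 0, 1, -38, -8.5, 0, 0, 0, 0, 1, -38, -8.5, 0, 0, 0, 0, 1, -38, -8.5, 0, 0, 0, 0, 1, -38, -8.5, 0, 0, 0, 0, 1, -38, -8.5, 0, 0, 0, 0, 1, -38, -8.5, 0, 0, 0, 0], newtons=20)

```text
t: 0.82
ee_pos: [0.6061, -0.3056, 0.2384]
tool_rot: [-180.0, -0.0, 90.0]
ft_force: [0.6, -0.3, 0.4]
width: 0.0882
grip_force: 0.0
```

```bash
python3 - <<'E'
from cell import r
import cv2
for i in range(4): a=r.camera("wrist")
s=r.sense();print(s["ee_pos"],s["tool_rot"],s["t"])
cv2.imwrite("pics/w1.png",a[:,:,::-1])
g=cv2.imread("pics/wrist0.png",0)
print(g[170:290,317].tolist());print(g[221,250:380].tolist())
E
```

```text
[ 0.60630988 -0.30500415  0.23806827] [-1.79957891e+02 -5.70197269e-02  8.98448524e+01] 1.0167
[239, 241, 241, 241, 240, 240, 241, 241, 240, 239, 234, 212, 166, 122, 84, 61, 63, 61, 66, 71, 61, 51, 50, 46, 48, 62, 71, 76, 75, 77, 77, 76, 78, 76, 76, 77, 77, 76, 75, 77, 76, 77, 75, 74, 77, 73, 77, 75, 75, 76, 76, 74, 78, 76, 78, 75, 76, 75, 77, 75, 77, 75, 78, 76, 75, 77, 76, 75, 75, 77, 74, 75, 76, 78, 74, 76, 73, 71, 65, 58, 56, 59, 65, 74, 85, 88, 90, 95, 95, 100, 108, 122, 138, 171, 217, 234, 240, 240, 240, 241, 241, 240, 241, 240, 241, 240, 241, 241, 241, 239, 240, 240, 240, 240, 241, 240, 240, 240, 240, 240]
[14, 15, 17, 22, 27, 28, 30, 31, 31, 32, 34, 34, 37, 37, 44, 73, 124, 179, 216, 233, 239, 241, 240, 239, 230, 200, 161, 137, 118, 112, 121, 120, 110, 105, 98, 93, 92, 87, 71, 67, 69, 74, 76, 76, 78, 76, 76, 74, 78, 76, 75, 76, 77, 77, 77, 76, 77, 75, 76, 76, 74, 76, 75, 74, 75, 75, 77, 74, 74, 75, 76, 77, 74, 76, 92, 117, 137, 145, 144, 146, 146, 145, 145, 147, 147, 144, 147, 146, 147, 146, 142, 128, 99, 78, 75, 67, 61, 59, 62, 63, 65, 68, 78, 97, 120, 131, 159, 212, 234, 240, 241, 240, 241, 241, 241, 240, 236, 223, 182, 116, 61, 37, 38, 39, 37, 43, 39, 41, 39, 38]
```

View pics/w1.png

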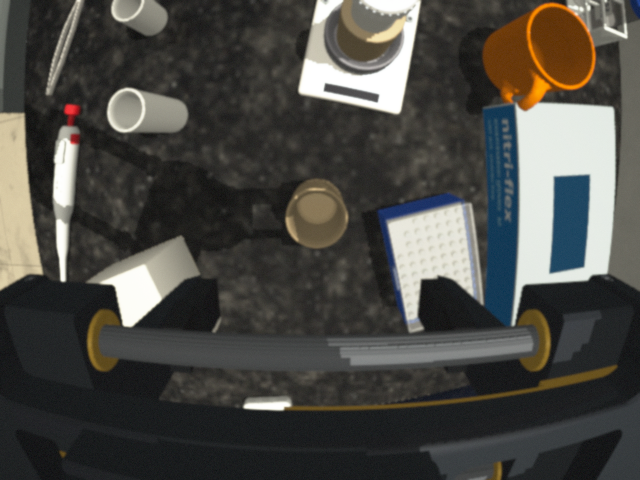

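```bash
cat >> h.py <<'E'
def circ(c,pts,z):
    q=np.array([onz(c,p,z) for p in pts]); A=np.c_[2*q,np.ones(len(q))]
    s=np.linalg.lstsq(A,(q**2).sum(1),rcond=None)[0]; rad=np.sqrt(s[2]+s[0]**2+s[1]**2)
    return s[:2].round(4),rad.round(4),np.abs(np.hypot(*(q-s[:2]).T)-rad).max().round(4)
E
python3 - <<'E'
from cell import r
from h import *
c=r.calibration("wrist")
a=cv2.imread("pics/w1.png"); h=cv2.cvtColor(a,cv2.COLOR_BGR2HSV)
m=((h[...,0]<25)&(h[...,1]>50)&(h[...,2]>50)).astype(np.uint8)
m=cv2.morphologyEx(m,cv2.MORPH_OPEN,np.ones((3,3)))
n,l,st,ce=cv2.connectedComponentsWithStats(m)
for i in range(1,n):
    if st[i,4]>800: print(st[i],ce[i])
i=l[215,317]
if i:
    p=max(cv2.findContours((l==i).astype(np.uint8),0,1)[0],key=len)[:,0]
    print(circ(c,p,.08), circ(c,p[p[:,1]<215],.08),circ(c,p[p[:,1]>215],.08))
print("box",onz(c,(380,212),.06),onz(c,(384,228),.06),"wipe",onz(c,(183,238),.09),onz(c,(200,272),.09))
# collar in wrist0
import copy
w=dict(c); w["rvec"]=np.array([-2.87962559e+00,2.68037117e-03,1.45418246e-03]); w["tvec"]=np.array([-0.6746939,-0.03371658,0.38784474])
print(onz(w,(276,221),.04),onz(w,(357,221),.04),onz(w,(317,263.3),.04),onz(w,(317,182.5),.014))
print("liner rim",onz(c,(125,110),.108))
E
```

```text
[ 337    0   69   61 2020] [363.61881188  35.9529703 ]
[ 482    1  115  110 8818] [539.71739623  54.62996144]
[   0  113   44  177 5458] [ 15.80029315 204.61322829]
[ 285  178   64   71 3560] [316.43651685 214.08258427]
[  86  309   35   63 1170] [100.16666667 339.45726496]
[ 517  309   34   63 1169] [536.5534645 339.5936698]
[ 284  365  333   46 2200] [467.99909091 393.64818182]
(array([ 0.6051, -0.2997]), np.float64(0.0281), np.float64(0.0035)) (array([ 0.6053, -0.2944]), np.float64(0.0245), np.float64(0.0023)) (array([ 0.6049, -0.3025]), np.float64(0.0266), np.float64(0.0007))
box [ 0.6618 -0.3015] [ 0.666  -0.3162] wipe [ 0.4909 -0.3167] [ 0.5035 -0.3474]
[ 0.6345 -0.009 ] [ 0.7113 -0.0091] [ 0.6733 -0.0513] [0.6734 0.0245]
liner rim [ 0.4526 -0.2058]
```

```bash
python3 - <<'E'
from cell import r
from h import *
S=r.calibration("scene"); D=r.calibration("side"); c=r.calibration("wrist")
def tri(c1,p1,c2,p2):
    o,d=ray(c1,p1);q,e=ray(c2,p2);t=np.linalg.lstsq(np.c_[d,-e],q-o,rcond=None)[0]
    return (o+d*t[0]).round(3),(q+e*t[1]).round(3)
# wipe far-left top corner: scene (407,297); tip box top left corner
print(tri(S,(407,297),c,(183,238)))
print(tri(S,(466,300),c,(200,272)))
print(tri(S,(407,297),D,(352,136)),tri(S,(460,247),c,(383,210)))
E
```

```text
(array([ 0.48 , -0.323,  0.064]), array([ 0.481, -0.324,  0.064]))
(array([ 0.534, -0.423,  0.076]), array([ 0.495, -0.357,  0.065]))
(array([ 0.452, -0.34 ,  0.087]), array([ 0.492, -0.357,  0.124])) (array([ 0.679, -0.323,  0.092]), array([ 0.66 , -0.295,  0.083]))
```

send_rows(moves=[0.41, 2, -1, 15, 0, 0, 0, 0.41, 0, 0, 15, 0, 0, 0, 0.41, 0, 0, 15, 0, 0, 0, 0.41, 0, 0, 15, 0, 0, 0, 0.41, 0, 0, 0, 0, 0, 0, 0.41, 0, 0, 0, 0, 0, 0, 0.41, 0, 0, 0, 0, 0, 0, 0.41, 0, 0, 0, 0, 0, 0])

```text
t: 1.68
ee_pos: [0.607, -0.3017, 0.1803]
tool_rot: [179.9, 0.1, 90.0]
ft_force: [0.0, -0.2, -0.1]
width: 0.0623
grip_force: 0.0
```

send_rows(moves=[0.41, -0.5, -1.5, 20, 0, 0, 0, 0.41, 0, 0, 20, 0, 0, 0, 0.41, 0, 0, 20, 0, 0, 0, 0.41, 0, 0, 20, 0, 0, 0, 0.41, 0, 0, 20, 0, 0, 0, 0.41, 0, 0, 18, 0, 0, 0, 0.41, 0, 0, 16, 0, 0, 0, 0.41, 0, 0, 0, 0, 0, 0])

```text
t: 2.35
ee_pos: [0.6027, -0.3014, 0.0419]
tool_rot: [-179.8, -0.1, 90.0]
ft_force: [-0.9, 0.7, -1.1]
width: 0.0622
grip_force: 0.0
```

send_rows(moves=[-0.2, 0, 0, 0, 0, 0, 0, -0.2, 0, 0, 0, 0, 0, 0, -0.2, 0, 0, 0, 0, 0, 0, -0.2, 0, 0, 0, 0, 0, 0, -0.2, 0, 0, 0, 0, 0, 0, -0.2, 0, 0, 0, 0, 0, 0, -0.2, 0, 0, 0, 0, 0, 0, -0.2, 0, 0, 0, 0, 0, 0], newtons=20)

```text
t: 3.02
ee_pos: [0.6055, -0.3031, 0.0462]
tool_rot: [179.9, 0.1, 90.0]
ft_force: [-0.1, 0.0, 6.3]
width: 0.0511
grip_force: 19.9
```

send_rows(moves=[-0.2, 0, 0, -8, 0, 0, 0, -0.2, 0, 0, -20, 0, 0, 0, -0.2, 0, 0, -30, 0, 0, 0, -0.2, 0, 0, -34, 0, 0, 0, -0.2, 0, 0, -34, 0, 0, 0, -0.2, 0, 0, -34, 0, 0, 0, -0.2, 0, 0, -30, 0, 0, 0, -0.2, 0, 0, -10, 0, 0, 0])

```text
t: 3.68
ee_pos: [0.6064, -0.3035, 0.2509]
tool_rot: [179.6, 0.2, 90.0]
ft_force: [0.4, -1.1, -0.6]
width: 0.0515
grip_force: 19.9
```

send_rows(moves=[-0.2, 20, 4, 0, 0, 0, 0, -0.2, 37, 8.5, 0, 0, 0, 0, -0.2, 40, 9.5, 0, 0, 0, 0, -0.2, 40, 9.5, 0, 0, 0, 0, -0.2, 40, 9.5, 0, 0, 0, 0, -0.2, 40, 9.5, 0, 0, 0, 0, -0.2, 40, 9.5, 0, 0, 0, 0, -0.2, 30, 7, 0, 0, 0, 0])

```text
t: 4.35
ee_pos: [0.6707, -0.0121, 0.2426]
tool_rot: [-179.8, -0.1, 90.1]
ft_force: [0.9, -0.1, -1.6]
width: 0.0512
grip_force: 19.9
```

send_rows(moves=[-0.2, 3, 0, 0, 0, 0, 0, -0.2, 0, 0, 0, 0, 0, 0, -0.2, 0, 0, 0, 0, 0, 0, -0.2, 0, 0, 0, 0, 0, 0, -0.2, 0, 0, 0, 0, 0, 0, -0.2, 0, 0, 0, 0, 0, 0, -0.2, 0, 0, 0, 0, 0, 0, -0.2, 0, 0, 0, 0, 0, 0])

```text
t: 5.02
ee_pos: [0.6715, -0.0134, 0.2448]
tool_rot: [180.0, 0.0, 89.9]
ft_force: [-0.3, 0.5, -1.8]
width: 0.0513
grip_force: 19.9
```

```bash
python3 - <<'E'
from cell import r
import cv2
s=r.sense();print(s["ee_pos"],s["tool_rot"],s["ft_force"],s["moment"])
cv2.imwrite("pics/w2.png",r.camera("wrist")[:,:,::-1])
E
```

```text
[ 0.67145055 -0.01341426  0.24483958] [1.79987593e+02 2.64936253e-03 8.99278692e+01] [-0.30221956  0.50015914 -1.8019263 ] [-0.02908026  0.01070961  0.03000984]
```

View pics/w2.png

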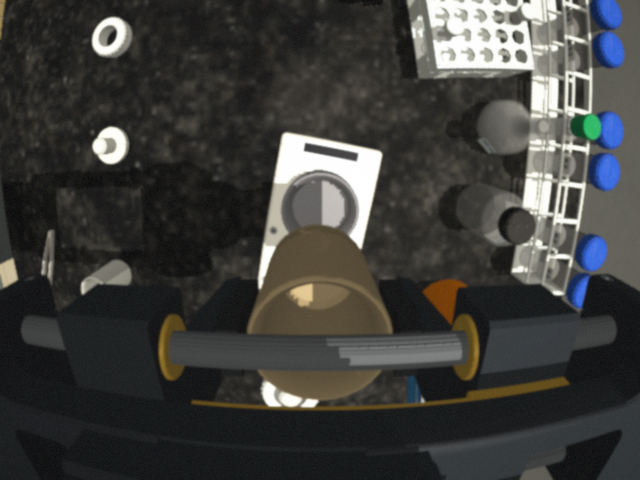

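send_rows(moves=[-0.2, -0.5, 1.5, 10, 0, 0, 0, -0.2, 0, 0, 22, 0, 0, 0, -0.2, 0, 0, 25, 0, 0, 0, -0.2, 0, 0, 25, 0, 0, 0, -0.2, 0, 0, 25, 0, 0, 0, -0.2, 0, 0, 22, 0, 0, 0, -0.2, 0, 0, 12, 0, 0, 0, -0.2, 0, 0, 4, 0, 0, 0])

```text
t: 5.73
ee_pos: [0.6707, -0.0129, 0.0959]
tool_rot: [-179.7, -0.0, 90.0]
ft_force: [0.5, -0.2, -1.1]
width: 0.0513
grip_force: 19.9
```

send_rows(moves=[-0.2, 0, 0, 4, 0, 0, 0, -0.2, 0, 0, 4, 0, 0, 0, -0.2, 0, 0, 4, 0, 0, 0, -0.2, 0, 0, 4, 0, 0, 0, -0.2, 0, 0, 4, 0, 0, 0, -0.2, 0, 0, 4, 0, 0, 0, -0.2, 0, 0, 4, 0, 0, 0, -0.2, 0, 0, 2, 0, 0, 0])

```text
t: 6.4
ee_pos: [0.6727, -0.013, 0.0691]
tool_rot: [-180.0, -0.0, 90.0]
ft_force: [0.0, -0.6, -1.2]
width: 0.0512
grip_force: 19.9
```

send_rows(moves=[-0.2, 0, 0, 1, 0, 0, 0, -0.2, 0, 0, 1, 0, 0, 0, -0.2, 0, 0, 1, 0, 0, 0, -0.2, 0, 0, 1, 0, 0, 0, -0.2, 0, 0, 0.5, 0, 0, 0, -0.2, 0, 0, 0, 0, 0, 0, -0.2, 0, 0, 0, 0, 0, 0, -0.2, 0, 0, 0, 0, 0, 0])

```text
t: 7.07
ee_pos: [0.6731, -0.013, 0.0653]
tool_rot: [180.0, 0.0, 90.0]
ft_force: [0.1, -0.2, -2.0]
width: 0.0514
grip_force: 19.9
```

send_rows(moves=[0.5, 0, 0, 0, 0, 0, 0, 0.5, 0, 0, 0, 0, 0, 0, 0.5, 0, 0, 0, 0, 0, 0, 0.5, 0, 0, 0, 0, 0, 0, 0.5, 0, 0, 0, 0, 0, 0, 0.5, 0, 0, 0, 0, 0, 0, 0.5, 0, 0, 0, 0, 0, 0, 0.5, 0, 0, 0, 0, 0, 0])

```text
t: 7.73
ee_pos: [0.673, -0.013, 0.0652]
tool_rot: [-180.0, 0.0, 90.0]
ft_force: [-0.0, 1.0, -0.2]
width: 0.0662
grip_force: 0.0
```

send_rows(moves=[0.5, 0, 0, -15, 0, 0, 0, 0.5, 0, 0, -30, 0, 0, 0, 0.5, 0, 0, -30, 0, 0, 0, 0.5, 0, 0, -30, 0, 0, 0, 0.5, 0, 0, -30, 0, 0, 0, 0.5, 0, 0, -30, 0, 0, 0, 0.5, 0, 0, -15, 0, 0, 0, 0.5, 0, 0, 0, 0, 0, 0])

```text
t: 8.4
ee_pos: [0.6759, -0.0131, 0.2527]
tool_rot: [179.4, 0.0, 90.0]
ft_force: [0.5, 0.1, 0.8]
width: 0.0663
grip_force: 0.0
```

```bash
python3 - <<'E'
from cell import r
from h import *
s=r.sense();c=r.calibration("wrist")
a=r.camera("wrist")[:,:,::-1]; cv2.imwrite("pics/w3.png",a[100:340,160:480])
print(s["ee_pos"])
h=cv2.cvtColor(a,cv2.COLOR_BGR2HSV)
m=((h[...,0]<25)&(h[...,1]>50)&(h[...,2]>50)).astype(np.uint8)
m=cv2.morphologyEx(m,cv2.MORPH_OPEN,np.ones((3,3)))
n,l,st,ce=cv2.connectedComponentsWithStats(m)
for i in range(1,n):
    if st[i,4]>800:
        p=max(cv2.findContours((l==i).astype(np.uint8),0,1)[0],key=len)[:,0]
        print(st[i],circ(c,p,.098),circ(c,p[p[:,1]>ce[i][1]],.098))
E
```

```text
[ 0.67594888 -0.01313387  0.25273239]
[ 281  183   62   69 3305] (array([ 0.6726, -0.0108]), np.float64(0.0268), np.float64(0.0032)) (array([ 0.6724, -0.0135]), np.float64(0.0254), np.float64(0.0006))
[ 430  276   52   51 1148] (array([ 0.8054, -0.0917]), np.float64(0.0266), np.float64(0.0252)) (array([ 0.8194, -0.1003]), np.float64(0.016), np.float64(0.0108))
[ 265  294   51   42 1788] (array([ 0.6532, -0.1015]), np.float64(0.0228), np.float64(0.0068)) (array([ 0.6524, -0.1018]), np.float64(0.0228), np.float64(0.0066))
[ 127  313   30   64 1049] (array([ 0.5039, -0.1417]), np.float64(0.0286), np.float64(0.0188)) (array([ 0.4901, -0.1614]), np.float64(0.0157), np.float64(0.0101))
[ 480  313   30   64 1051] (array([ 0.854, -0.145]), np.float64(0.0293), np.float64(0.0193)) (array([ 0.8683, -0.1653]), np.float64(0.016), np.float64(0.0095))
[ 442  372  149   32 1060] (array([ 0.9157, -0.2762]), np.float64(0.0908), np.float64(0.0352)) (array([ 0.8764, -0.2695]), np.float64(0.0696), np.float64(0.0258))
```

View pics/w3.png

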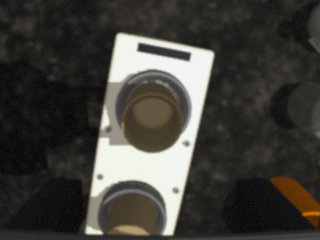

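send_rows(moves=[0.2, -15, -17.5, 0, 0, 0, 0, 0.2, -27, -30.5, 0, 0, 0, 0, 0.2, -27, -31, 0, 0, 0, 0, 0.2, -27, -31, 0, 0, 0, 0, 0.2, -27, -31, 0, 0, 0, 0, 0.2, -27, -31, 0, 0, 0, 0, 0.2, -27, -31, 0, 0, 0, 0, 0.2, -15, -17.5, 0, 0, 0, 0])

```text
t: 9.12
ee_pos: [0.4483, -0.2062, 0.243]
tool_rot: [-179.7, -0.0, 89.9]
ft_force: [-0.1, -0.9, 0.5]
width: 0.0531
grip_force: 0.0
```

```bash
python3 - <<'E'
from cell import r
from h import *
for i in range(5): r.camera("wrist")
s=r.sense();c=r.calibration("wrist")
a=r.camera("wrist")[:,:,::-1]; cv2.imwrite("pics/w4.png",a[60:340,120:520])
print(s["ee_pos"],s["tool_rot"])
g=cv2.cvtColor(a,cv2.COLOR_BGR2GRAY)
m=cv2.morphologyEx((g>110).astype(np.uint8),cv2.MORPH_OPEN,np.ones((3,3)))
n,l,st,ce=cv2.connectedComponentsWithStats(m)
for i in range(1,n):
    if st[i,4]>300:
        p=max(cv2.findContours((l==i).astype(np.uint8),0,1)[0],key=len)[:,0]
        for k in(.108,.066):print(st[i],circ(c,p,k),circ(c,p[p[:,1]>ce[i][1]],k))
E
```

```text
[ 0.45231604 -0.20447712  0.24414627] [-1.79936363e+02 -7.25101054e-02  8.99695061e+01]
[    0     0   136   310 23565] (array([ 0.1928, -0.1437]), np.float64(0.109), np.float64(0.0643)) (array([ 0.1995, -0.2021]), np.float64(0.087), np.float64(0.0373))
[    0     0   136   310 23565] (array([ 0.154 , -0.1445]), np.float64(0.1252), np.float64(0.074)) (array([ 0.1617, -0.2117]), np.float64(0.1), np.float64(0.0429))
[ 444    0  112  216 9571] (array([ 0.602 , -0.1016]), np.float64(0.0627), np.float64(0.054)) (array([ 0.6032, -0.1466]), np.float64(0.0414), np.float64(0.0317))
[ 444    0  112  216 9571] (array([ 0.6243, -0.0962]), np.float64(0.0721), np.float64(0.0622)) (array([ 0.6256, -0.1479]), np.float64(0.0476), np.float64(0.0365))
[159  54  40 107 845] (array([ 0.3426, -0.1071]), np.float64(0.0266), np.float64(0.0213)) (array([ 0.3363, -0.1279]), np.float64(0.0144), np.float64(0.0112))
[159  54  40 107 845] (array([ 0.3261, -0.1025]), np.float64(0.0305), np.float64(0.0247)) (array([ 0.3189, -0.1264]), np.float64(0.0165), np.float64(0.0129))
[ 266   72   44   43 1352] (array([ 0.430
[... 1207 characters left out ...]
 -0.2546]), np.float64(0.0287), np.float64(0.0071))
[ 174  207   29  118 2183] (array([ 0.3438, -0.238 ]), np.float64(0.0334), np.float64(0.0252)) (array([ 0.3397, -0.2618]), np.float64(0.02), np.float64(0.0145))
[ 174  207   29  118 2183] (array([ 0.3275, -0.2529]), np.float64(0.0384), np.float64(0.0288)) (array([ 0.3228, -0.2803]), np.float64(0.0229), np.float64(0.0167))
[ 218  370  132   38 4412] (array([ 0.4197, -0.3665]), np.float64(0.045), np.float64(0.0291)) (array([ 0.4184, -0.2799]), np.float64(0.1095), np.float64(0.0099))
[ 218  370  132   38 4412] (array([ 0.4148, -0.4006]), np.float64(0.0517), np.float64(0.0335)) (array([ 0.4133, -0.3009]), np.float64(0.1261), np.float64(0.0115))
```

View pics/w4.png

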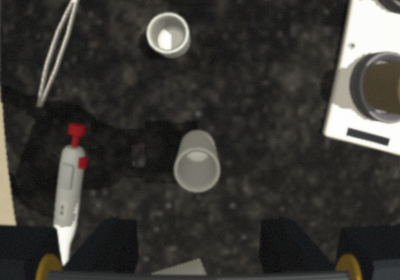

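send_rows(moves=[0.2, -2, -1, 12, 0, 0, 0, 0.2, 0, 0, 24, 0, 0, 0, 0.2, 0, 0, 28, 0, 0, 0, 0.2, 0, 0, 28, 0, 0, 0, 0.2, 0, 0, 28, 0, 0, 0, 0.2, 0, 0, 24, 0, 0, 0, 0.2, 0, 0, 14, 0, 0, 0, 0.2, 0, 0, 5, 0, 0, 0])

```text
t: 10.08
ee_pos: [0.4494, -0.2048, 0.078]
tool_rot: [-179.7, -0.2, 90.1]
ft_force: [-0.1, 0.8, -0.2]
width: 0.0529
grip_force: 0.0
```

send_rows(moves=[-0.5, 0, 0, 0, 0, 0, 0, -0.5, 0, 0, 0, 0, 0, 0, -0.5, 0, 0, 0, 0, 0, 0, -0.5, 0, 0, 0, 0, 0, 0, -0.5, 0, 0, 0, 0, 0, 0, -0.5, 0, 0, 0, 0, 0, 0, -0.5, 0, 0, 0, 0, 0, 0, -0.5, 0, 0, 0, 0, 0, 0], newtons=15)

```text
t: 10.75
ee_pos: [0.4521, -0.2074, 0.0831]
tool_rot: [179.9, 0.0, 90.0]
ft_force: [-0.2, -0.1, 3.9]
width: 0.0353
grip_force: 14.8
```

send_rows(moves=[-0.5, 0, 0, -10, 0, 0, 0, -0.5, 0, 0, -20, 0, 0, 0, -0.5, 0, 0, -30, 0, 0, 0, -0.5, 0, 0, -34, 0, 0, 0, -0.5, 0, 0, -34, 0, 0, 0, -0.5, 0, 0, -34, 0, 0, 0, -0.5, 0, 0, -20, 0, 0, 0, -0.5, 0, 0, -10, 0, 0, 0])

```text
t: 11.42
ee_pos: [0.4529, -0.2077, 0.279]
tool_rot: [179.7, 0.2, 90.0]
ft_force: [0.5, 0.5, -1.4]
width: 0.0352
grip_force: 14.9
```

send_rows(moves=[-0.5, 15, 17, 0, 0, 0, 0, -0.5, 27, 31, 0, 0, 0, 0, -0.5, 27, 31, 0, 0, 0, 0, -0.5, 27, 31, 0, 0, 0, 0, -0.5, 27, 31, 0, 0, 0, 0, -0.5, 27, 31, 0, 0, 0, 0, -0.5, 27, 31, 0, 0, 0, 0, -0.5, 17, 17.5, 0, 0, 0, 0])

```text
t: 12.08
ee_pos: [0.6737, -0.0099, 0.2723]
tool_rot: [-179.9, -0.1, 90.1]
ft_force: [1.3, -0.1, -1.2]
width: 0.0353
grip_force: 14.9
```

send_rows(moves=[-0.5, 0, 0, 0, 0, 0, 0, -0.5, 0, 0, 0, 0, 0, 0, -0.5, 0, 0, 0, 0, 0, 0, -0.5, 0, 0, 0, 0, 0, 0, -0.5, 0, 0, 0, 0, 0, 0, -0.5, 0, 0, 0, 0, 0, 0, -0.5, 0, 0, 0, 0, 0, 0, -0.5, 0, 0, 0, 0, 0, 0])

```text
t: 12.75
ee_pos: [0.6717, -0.0136, 0.2746]
tool_rot: [180.0, 0.0, 89.9]
ft_force: [0.5, -0.1, -1.4]
width: 0.035
grip_force: 14.9
```

```bash
python3 - <<'E'
from cell import r
import cv2
s=r.sense();print(s["ee_pos"],s["tool_rot"],s["ft_force"],s["moment"])
cv2.imwrite("pics/w5.png",r.camera("wrist")[100:440,140:520,::-1])
E
```

```text
[ 0.67174043 -0.01358973  0.27458829] [1.79972263e+02 1.28396431e-03 8.99494260e+01] [ 0.45929399 -0.07957736 -1.42887564] [-0.05862341  0.00273573  0.01601599]
```

View pics/w5.png

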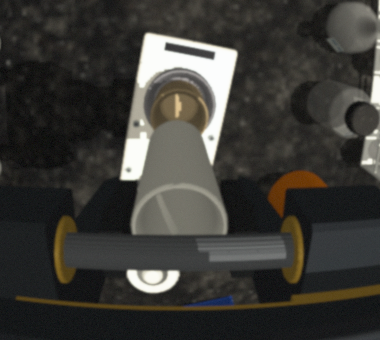

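send_rows(moves=[-0.5, 0, 0.8, 8, 0, 0, 0, -0.5, 0, 0, 16, 0, 0, 0, -0.5, 0, 0, 18, 0, 0, 0, -0.5, 0, 0, 18, 0, 0, 0, -0.5, 0, 0, 14, 0, 0, 0, -0.5, 0, 0, 10, 0, 0, 0, -0.5, 0, 0, 4, 0, 0, 0, -0.5, 0, 0, 0, 0, 0, 0])

```text
t: 13.47
ee_pos: [0.6721, -0.013, 0.1846]
tool_rot: [-179.9, -0.0, 90.0]
ft_force: [-0.6, -0.1, -0.5]
width: 0.0351
grip_force: 14.9
```

send_rows(moves=[-0.5, 0, 0, 6, 0, 0, 0, -0.5, 0, 0, 8, 0, 0, 0, -0.5, 0, 0, 8, 0, 0, 0, -0.5, 0, 0, 8, 0, 0, 0, -0.5, 0, 0, 8, 0, 0, 0, -0.5, 0, 0, 8, 0, 0, 0, -0.5, 0, 0, 8, 0, 0, 0, -0.5, 0, 0, 6, 0, 0, 0])

```text
t: 14.13
ee_pos: [0.6723, -0.013, 0.1247]
tool_rot: [-179.9, -0.0, 90.0]
ft_force: [1.0, 0.6, -1.1]
width: 0.0352
grip_force: 14.9
```

send_rows(moves=[-0.5, 0, 0, 5, 0, 0, 0, -0.5, 0, 0, 4, 0, 0, 0, -0.5, 0, 0, 3, 0, 0, 0, -0.5, 0, 0, 3, 0, 0, 0, -0.5, 0, 0, 1, 0, 0, 0, -0.5, 0, 0, 1, 0, 0, 0, -0.5, 0, 0, 0, 0, 0, 0, -0.5, 0, 0, 0, 0, 0, 0])

```text
t: 14.8
ee_pos: [0.673, -0.013, 0.1095]
tool_rot: [180.0, 0.0, 90.0]
ft_force: [0.1, -1.0, -1.2]
width: 0.0352
grip_force: 14.9
```

send_rows(moves=[0.2, 0, 0, 0, 0, 0, 0, 0.2, 0, 0, 0, 0, 0, 0, 0.2, 0, 0, 0, 0, 0, 0, 0.2, 0, 0, 0, 0, 0, 0, 0.2, 0, 0, 0, 0, 0, 0, 0.2, 0, 0, 0, 0, 0, 0, 0.2, 0, 0, 0, 0, 0, 0, 0.2, 0, 0, 0, 0, 0, 0])

```text
t: 15.47
ee_pos: [0.6728, -0.013, 0.1092]
tool_rot: [180.0, 0.0, 90.0]
ft_force: [-0.7, -0.4, -0.2]
width: 0.053
grip_force: 0.0
```

send_rows(moves=[0.2, 0, 0, -15, 0, 0, 0, 0.2, 0, 0, -30, 0, 0, 0, 0.2, 0, 0, -30, 0, 0, 0, 0.2, 0, 0, -30, 0, 0, 0, 0.2, 0, 0, -30, 0, 0, 0, 0.2, 0, 0, -20, 0, 0, 0, 0.2, 0, 0, -5, 0, 0, 0, 0.2, 0, 0, 0, 0, 0, 0])

```text
t: 16.13
ee_pos: [0.674, -0.0131, 0.2718]
tool_rot: [179.7, 0.0, 90.0]
ft_force: [0.2, -0.2, 0.1]
width: 0.0527
grip_force: 0.0
```

```bash
cat >> h.py <<'E'
def blobs(a,c,z,th=110,roi=None):
    g=cv2.cvtColor(a,cv2.COLOR_BGR2GRAY)
    m=cv2.morphologyEx((g>th).astype(np.uint8),cv2.MORPH_OPEN,np.ones((3,3)))
    if roi: k=np.zeros_like(m); k[roi[1]:roi[3],roi[0]:roi[2]]=1; m*=k
    n,l,st,ce=cv2.connectedComponentsWithStats(m)
    for i in range(1,n):
        if 300<st[i,4]<6000:
            p=max(cv2.findContours((l==i).astype(np.uint8),0,1)[0],key=len)[:,0]
            print(st[i],*circ(c,p,z),"low",*circ(c,p[p[:,1]>ce[i][1]],z))
E
python3 - <<'E'
from cell import r
from h import *
r.camera("wrist");r.camera("wrist")
s=r.sense();c=r.calibration("wrist")
a=r.camera("wrist")[:,:,::-1]; cv2.imwrite("pics/w6.png",a[100:340,160:480])
print(s["ee_pos"]); blobs(a,c,.132,90,(260,140,380,300))
E
```

```text
[ 0.67210932 -0.01296192  0.26759716]
```

View pics/w6.png

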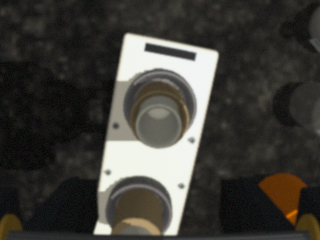

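send_rows(moves=[-0.1, 6, -16, 0, 0, 0, 0, -0.1, 10, -31, 0, 0, 0, 0, -0.1, 10, -32, 0, 0, 0, 0, -0.1, 10, -32, 0, 0, 0, 0, -0.1, 10, -32, 0, 0, 0, 0, -0.1, 10, -32, 0, 0, 0, 0, -0.1, 10, -31, 0, 0, 0, 0, -0.1, 8, -20, 0, 0, 0, 0])

```text
t: 16.95
ee_pos: [0.4427, 0.0613, 0.2663]
tool_rot: [-179.7, 0.0, 90.0]
ft_force: [0.4, -0.4, 0.5]
width: 0.0397
grip_force: 0.0
```

```bash
python3 - <<'E'
from cell import r
from h import *
w=r.calibration("wrist")
for i in range(5): r.camera("wrist")
s=r.sense();c=r.calibration("wrist")
a=r.camera("wrist")[:,:,::-1]; cv2.imwrite("pics/w7.png",a[60:340,120:520])
print(s["ee_pos"],s["tool_rot"]); blobs(a,c,.02,110); blobs(a,c,.022,170)
# liner rim in w6 : shift-only relation
E
```

```text
[0.44692437 0.06081807 0.26814367] [-1.79935272e+02  2.14074672e-02  9.00124394e+01]
[456   9  36  36 785] [0.6202 0.2639] 0.0193 0.0062 low [0.6192 0.266 ] 0.0211 0.0045
[ 288   64   45   44 1166] [0.4387 0.1859] 0.0231 0.0007 low [0.4388 0.1856] 0.023 0.0008
[ 599   93   41  188 3815] [0.8596 0.0919] 0.0913 0.0631 low [0.861  0.0422] 0.0714 0.0391
[570 109  23  44 757] [0.7784 0.1621] 0.0237 0.0109 low [0.779  0.1506] 0.0176 0.0089
[ 297  185   39   38 1156] [0.4447 0.0596] 0.0203 0.001 low [0.4447 0.0595] 0.0203 0.001
[ 455  202   92   86 3109] [0.667  0.0079] 0.0495 0.0456 low [ 0.6697 -0.0208] 0.0484 0.0223
[521 267  45  46 731] [ 0.7447 -0.0534] 0.0323 0.0289 low [ 0.757  -0.0652] 0.0233 0.0179
[288 314  28  21 486] [ 0.4273 -0.0865] 0.0155 0.0047 low [ 0.4272 -0.0844] 0.0168 0.0039
[ 69 351  28  39 595] [ 0.0875 -0.187 ] 0.0283 0.013 low [ 0.0878 -0.2028] 0.0194 0.006
[353 351  84  11 584] [ 0.5438 -0.1326] 0.0334 0.0311 low [0.5433 0.0069] 0.1493 0.0062
[   0    0  137   99 5886] [0.139  0.2619] 0.0855 0.0594 low [0.1334 0.2514] 0.0812 0.0655
[289  65  43  42 982] [0.4387 0.1857] 0.022 0.0008 low [0.4388 0.1854] 0.0218 0.0007
[ 600   94   40   71 2119] [0.8542 0.1743] 0.0455 0.04 low [0.8557 0.1454] 0.0335 0.0248
[299 186  36  36 659] [0.4458 0.0601] 0.0165 0.0105 low [0.4454 0.0566] 0.0149 0.0081
[  62  198   35   61 1555] [0.1452 0.0365] 0.0333 0.0172 low [0.1467 0.0179] 0.0232 0.0058
[ 456  203   91   84 2551] [0.6683 0.0063] 0.0514 0.0325 low [ 0.6708 -0.0175] 0.0507 0.0176
[625 230  15  36 413] [0.9116 0.0055] 0.023 0.0125 low [ 0.9123 -0.0056] 0.0182 0.0111
[  59  268   45   53 1354] [ 0.1256 -0.0603] 0.0404 0.0252 low [ 0.1165 -0.0748] 0.031 0.0231
[ 71 353  24  36 452] [ 0.0892 -0.186 ] 0.0248 0.0119 low [ 0.0899 -0.201 ] 0.0163 0.0053
```

View pics/w7.png

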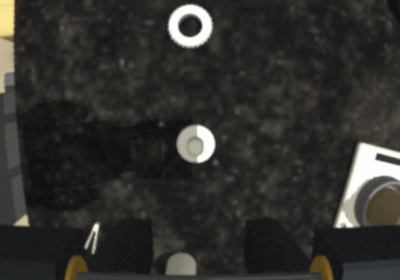

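send_rows(moves=[-0.1, -1.2, -2.2, 15, 0, 0, 0, -0.1, 0, 0, 30, 0, 0, 0, -0.1, 0, 0, 34, 0, 0, 0, -0.1, 0, 0, 34, 0, 0, 0, -0.1, 0, 0, 34, 0, 0, 0, -0.1, 0, 0, 30, 0, 0, 0, -0.1, 0, 0, 20, 0, 0, 0, -0.1, 0, 0, 5, 0, 0, 0])

```text
t: 17.92
ee_pos: [0.4418, 0.059, 0.0627]
tool_rot: [-179.5, 0.0, 90.0]
ft_force: [-0.2, -0.1, 0.0]
width: 0.04
grip_force: 0.0
```

send_rows(moves=[-0.1, 0, 0, 8, 0, 0, 0, -0.1, 0, 0, 12, 0, 0, 0, -0.1, 0, 0, 10, 0, 0, 0, -0.1, 0, 0, 5, 0, 0, 0, -0.1, 0, 0, 0, 0, 0, 0, -0.1, 0, 0, 0, 0, 0, 0, -0.1, 0, 0, 0, 0, 0, 0, -0.1, 0, 0, 0, 0, 0, 0])

```text
t: 18.58
ee_pos: [0.4454, 0.0599, 0.033]
tool_rot: [179.9, -0.0, 90.0]
ft_force: [0.2, -0.2, 0.5]
width: 0.0393
grip_force: 0.0
```

send_rows(moves=[-0.1, 0, -0.5, 3, 0, 0, 0, -0.1, 0, 0, 3, 0, 0, 0, -0.1, 0, 0, 0, 0, 0, 0, -0.9, 0, 0, 0, 0, 0, 0, -0.9, 0, 0, 0, 0, 0, 0, -0.9, 0, 0, 0, 0, 0, 0, -0.9, 0, 0, 0, 0, 0, 0, -0.9, 0, 0, 0, 0, 0, 0], newtons=12)

```text
t: 19.25
ee_pos: [0.4441, 0.0598, 0.0262]
tool_rot: [-180.0, 0.0, 90.0]
ft_force: [0.2, -0.2, 0.8]
width: 0.0174
grip_force: 12.0
```

send_rows(moves=[-0.9, 0, 0, 0, 0, 0, 0, -0.9, 0, 0, 0, 0, 0, 0, -0.9, 0, 0, 0, 0, 0, 0, -0.9, 0, 0, 0, 0, 0, 0, -0.9, 0, 0, 0, 0, 0, 0, -0.9, 0, 0, 0, 0, 0, 0, -0.9, 0, 0, 0, 0, 0, 0, -0.9, 0, 0, 0, 0, 0, 0])

```text
t: 19.92
ee_pos: [0.4441, 0.0598, 0.0262]
tool_rot: [180.0, 0.0, 90.0]
ft_force: [0.5, -0.2, -0.0]
width: 0.0175
grip_force: 12.0
```

```bash
python3 - <<'E'
from cell import r
from h import *
# liner rim from w6: wrist pose then = TCP (.6721,-.0130,.2676); camera pose is rigid to TCP (yaw 90)
c=r.calibration("wrist"); s=r.sense(); R=cv2.Rodrigues(c["rvec"])[0]; o=-R.T@c["tvec"]+np.array([.67211,-.01296,.2676])-s["ee_pos"]
w=dict(c); w["tvec"]=-R@o
print(s["ee_pos"],s["width"])
g=cv2.imread("pics/w6.png",0)
print(g[125,120:200].tolist()); print(g[85:165,157].tolist())
for p in [(317,225),(317,248),(317,203),(294,225),(340,225)]: print(p,onz(w,p,.132))
E
```

```text
[0.44411138 0.05981245 0.02621503] 0.017522767772682014
[142, 148, 147, 147, 148, 148, 146, 140, 120, 98, 82, 75, 74, 68, 72, 94, 115, 120, 106, 95, 91, 90, 88, 90, 90, 91, 95, 92, 93, 93, 96, 97, 97, 98, 99, 99, 99, 97, 99, 100, 98, 98, 98, 94, 98, 94, 97, 94, 94, 96, 94, 92, 92, 90, 88, 87, 87, 91, 99, 110, 110, 93, 72, 68, 68, 83, 110, 128, 133, 139, 155, 195, 229, 240, 243, 244, 244, 243, 243, 242]
[61, 61, 61, 62, 63, 71, 76, 73, 65, 65, 70, 83, 94, 97, 98, 98, 98, 98, 103, 114, 120, 113, 108, 122, 136, 139, 141, 141, 143, 140, 136, 132, 127, 118, 107, 99, 99, 97, 97, 97, 97, 98, 96, 101, 100, 97, 99, 98, 98, 98, 98, 99, 99, 100, 101, 97, 99, 100, 105, 106, 111, 120, 135, 175, 225, 240, 243, 243, 243, 243, 243, 243, 243, 243, 243, 243, 243, 243, 243, 242]
(317, 225) [ 0.6716 -0.0116]
(317, 248) [ 0.6715 -0.0302]
(317, 203) [0.6716 0.0057]
(294, 225) [ 0.6537 -0.0115]
(340, 225) [ 0.6894 -0.0116]
```

send_rows(moves=[-0.9, 0, 0, -10, 0, 0, 0, -0.9, 0, 0, -20, 0, 0, 0, -0.9, 0, 0, -25, 0, 0, 0, -0.9, 0, 0, -30, 0, 0, 0, -0.9, 0, 0, -30, 0, 0, 0, -0.9, 0, 0, -30, 0, 0, 0, -0.9, 0, 0, -25, 0, 0, 0, -0.9, 0, 0, -10, 0, 0, 0])

```text
t: 20.58
ee_pos: [0.4463, 0.06, 0.2112]
tool_rot: [179.6, -0.0, 90.0]
ft_force: [0.6, 0.3, 0.5]
width: 0.0178
grip_force: 12.0
```

send_rows(moves=[-0.9, -5, 18, 0, 0, 0, 0, -0.9, -10, 31, 0, 0, 0, 0, -0.9, -10, 32, 0, 0, 0, 0, -0.9, -10, 32, 0, 0, 0, 0, -0.9, -10, 32, 0, 0, 0, 0, -0.9, -10, 32, 0, 0, 0, 0, -0.9, -10, 31, 0, 0, 0, 0, -0.9, -6.5, 20, 0, 0, 0, 0])

```text
t: 21.25
ee_pos: [0.6741, -0.0128, 0.2049]
tool_rot: [-180.0, 0.0, 90.0]
ft_force: [-0.4, -0.1, 0.3]
width: 0.0173
grip_force: 12.0
```

send_rows(moves=[-0.9, 0, 0, 0, 0, 0, 0, -0.9, 0, 0, 0, 0, 0, 0, -0.9, 0, 0, 0, 0, 0, 0, -0.9, 0, 0, 0, 0, 0, 0, -0.9, 0, 0, 0, 0, 0, 0, -0.9, 0, 0, 0, 0, 0, 0, -0.9, 0, 0, 0, 0, 0, 0, -0.9, 0, 0, 0, 0, 0, 0])

```text
t: 21.92
ee_pos: [0.6718, -0.0115, 0.2066]
tool_rot: [180.0, 0.0, 90.0]
ft_force: [-0.5, 0.0, -1.0]
width: 0.0176
grip_force: 12.0
```

```bash
python3 - <<'E'
from cell import r
import cv2
s=r.sense();print(s["ee_pos"],s["tool_rot"],s["width"])
cv2.imwrite("pics/s8.png",cv2.resize(r.camera("side")[60:300,180:420,::-1],(600,600),interpolation=cv2.INTER_CUBIC))
E
```

```text
[ 0.671816   -0.01148266  0.20663109] [1.79970231e+02 1.04960817e-03 9.00162763e+01] 0.017564783291325308
```

View pics/s8.png

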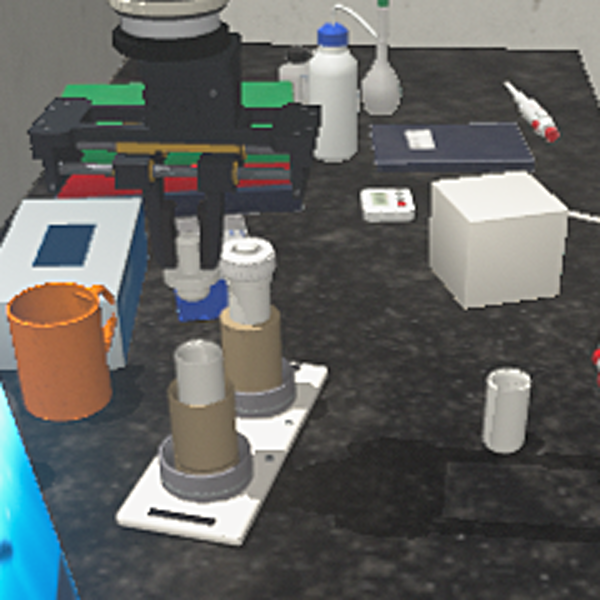

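send_rows(moves=[-0.9, 0, 0.7, 6, 0, 0, 0, -0.9, 0, 0, 10, 0, 0, 0, -0.9, 0, 0, 8, 0, 0, 0, -0.9, 0, 0, 6, 0, 0, 0, -0.9, 0, 0, 5, 0, 0, 0, -0.9, 0, 0, 5, 0, 0, 0, -0.9, 0, 0, 5, 0, 0, 0, -0.9, 0, 0, 4, 0, 0, 0])

```text
t: 22.63
ee_pos: [0.6727, -0.0117, 0.1565]
tool_rot: [-180.0, -0.0, 90.0]
ft_force: [0.8, -0.3, -1.1]
width: 0.0176
grip_force: 12.0
```

send_rows(moves=[-0.9, 0, 0, 3, 0, 0, 0, -0.9, 0, 0, 3, 0, 0, 0, -0.9, 0, 0, 3, 0, 0, 0, -0.9, 0, 0, 2, 0, 0, 0, -0.9, 0, 0, 0, 0, 0, 0, -0.9, 0, 0, 0, 0, 0, 0, -0.9, 0, 0, 0, 0, 0, 0, -0.9, 0, 0, 0, 0, 0, 0])

```text
t: 23.3
ee_pos: [0.673, -0.0117, 0.1466]
tool_rot: [180.0, 0.0, 90.0]
ft_force: [-0.2, 0.5, -1.1]
width: 0.0174
grip_force: 12.0
```

send_rows(moves=[-0.9, 0, 0, 1, 0, 0, 0, -0.9, 0, 0, 0.5, 0, 0, 0, -0.9, 0, 0, 0, 0, 0, 0, -0.1, 0, 0, 0, 0, 0, 0, -0.1, 0, 0, 0, 0, 0, 0, -0.1, 0, 0, 0, 0, 0, 0, -0.1, 0, 0, 0, 0, 0, 0, -0.1, 0, 0, 0, 0, 0, 0])

```text
t: 23.97
ee_pos: [0.6729, -0.0117, 0.1448]
tool_rot: [180.0, 0.0, 90.0]
ft_force: [0.8, 0.1, -1.1]
width: 0.0397
grip_force: 0.0
```

send_rows(moves=[0.3, 0, 0, -10, 0, 0, 0, 0.3, 0, 0, -25, 0, 0, 0, 0.3, 0, 0, -25, 0, 0, 0, 0.3, 0, 0, -25, 0, 0, 0, 0.3, 0, 0, -25, 0, 0, 0, 0.3, 0, 0, -15, 0, 0, 0, 0.3, 0, 0, -5, 0, 0, 0, 0.3, 0, 0, 0, 0, 0, 0])

```text
t: 24.63
ee_pos: [0.6739, -0.0117, 0.2776]
tool_rot: [179.7, 0.0, 90.0]
ft_force: [0.4, -0.1, -0.2]
width: 0.0573
grip_force: 0.0
```

```bash
python3 - <<'E'
from cell import r
from h import *
r.camera("wrist");r.camera("wrist")
s=r.sense();c=r.calibration("wrist")
a=r.camera("wrist")[:,:,::-1]; cv2.imwrite("pics/w9.png",np.hstack([a[100:340,160:480],cv2.resize(r.camera("side")[150:300,200:400,::-1],(320,240))]))
print(s["ee_pos"]); 
for th in (100,130,160): blobs(a,c,.14,th,(260,140,380,300))
E
```

```text
[ 0.67235653 -0.01168192  0.27401425]
[310 224  19  20 304] [ 0.673  -0.0169] 0.0074 0.0009 low [ 0.673  -0.0176] 0.007 0.0005
```

View pics/w9.png

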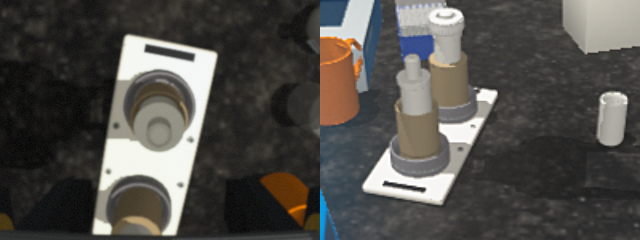

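send_rows(moves=[0.4, 16, -19, 0, 0, 0, 0, 0.4, 27, -32, 0, 0, 0, 0, 0.4, 27, -32, 0, 0, 0, 0, 0.4, 27, -32, 0, 0, 0, 0, 0.4, 27, -32, 0, 0, 0, 0, 0.4, 27, -32, 0, 0, 0, 0, 0.4, 27, -32, 0, 0, 0, 0, 0.4, 19, -22.5, 0, 0, 0, 0])

```text
t: 25.5
ee_pos: [0.4367, 0.1857, 0.2729]
tool_rot: [-179.8, 0.0, 90.0]
ft_force: [0.6, 0.1, 0.0]
width: 0.0619
grip_force: 0.0
```

send_rows(moves=[0.4, 0, 0, 15, 0, 0, 0, 0.4, 0, 0, 25, 0, 0, 0, 0.4, 0, 0, 25, 0, 0, 0, 0.4, 0, 0, 20, 0, 0, 0, 0.4, 0, 0, 10, 0, 0, 0, 0.4, 0, 0, 0, 0, 0, 0, 0.4, 0, 0, 0, 0, 0, 0, 0.4, 0, 0, 0, 0, 0, 0])

```text
t: 26.17
ee_pos: [0.441, 0.1847, 0.1806]
tool_rot: [179.9, -0.0, 90.0]
ft_force: [-0.2, 0.7, 0.7]
width: 0.0617
grip_force: 0.0
```

```bash
python3 - <<'E'
from cell import r
from h import *
s=r.sense();c=r.calibration("wrist")
a=r.camera("wrist")[:,:,::-1]; print(s["ee_pos"],s["tool_rot"]); blobs(a,c,.02,120,(220,120,420,340))
E
```

```text
[0.44100247 0.18469974 0.18064789] [ 1.79929906e+02 -2.55542562e-02  8.99895537e+01]
[ 287  189   55   55 1785] [0.4382 0.1876] 0.0229 0.0009 low [0.4382 0.187 ] 0.0225 0.0006
```

send_rows(moves=[0.4, 2.2, -2.5, 10, 0, 0, 0, 0.4, 0, 0, 22, 0, 0, 0, 0.4, 0, 0, 28, 0, 0, 0, 0.4, 0, 0, 28, 0, 0, 0, 0.4, 0, 0, 25, 0, 0, 0, 0.4, 0, 0, 20, 0, 0, 0, 0.4, 0, 0, 10, 0, 0, 0, 0.4, 0, 0, 2, 0, 0, 0])

```text
t: 26.88
ee_pos: [0.4362, 0.1862, 0.0328]
tool_rot: [-179.8, 0.1, 90.0]
ft_force: [-0.0, 0.9, 0.6]
width: 0.062
grip_force: 0.0
```

send_rows(moves=[0.4, 0, 0, 6, 0, 0, 0, 0.4, 0, 0, 7, 0, 0, 0, 0.4, 0, 0, 6, 0, 0, 0, 0.4, 0, 0, 3, 0, 0, 0, 0.4, 0, 0, 0, 0, 0, 0, 0.4, 0, 0, 0, 0, 0, 0, 0.4, 0, 0, 0, 0, 0, 0, 0.4, 0, 0, 0, 0, 0, 0])

```text
t: 27.55
ee_pos: [0.4381, 0.1869, 0.0131]
tool_rot: [180.0, -0.0, 90.0]
ft_force: [-0.3, 0.7, 0.1]
width: 0.0619
grip_force: 0.0
```

send_rows(moves=[0.4, 0, 0, 4, 0, 0, 0, 0.4, 0, 0, 4, 0, 0, 0, 0.4, 0, 0, 0, 0, 0, 0, 0.4, 0, 0, 0, 0, 0, 0, -0.3, 0, 0, 0, 0, 0, 0, -0.3, 0, 0, 0, 0, 0, 0, -0.3, 0, 0, 0, 0, 0, 0, -0.3, 0, 0, 0, 0, 0, 0], newtons=12)

```text
t: 28.22
ee_pos: [0.4378, 0.1867, 0.0048]
tool_rot: [180.0, -0.0, 90.0]
ft_force: [-0.2, -0.1, -0.7]
width: 0.0435
grip_force: 12.0
```

send_rows(moves=[-0.3, 0, 0, 0, 0, 0, 0, -0.3, 0, 0, 0, 0, 0, 0, -0.3, 0, 0, 0, 0, 0, 0, -0.3, 0, 0, 0, 0, 0, 0, -0.3, 0, 0, 0, 0, 0, 0, -0.3, 0, 0, 0, 0, 0, 0, -0.3, 0, 0, 0, 0, 0, 0, -0.3, 0, 0, 0, 0, 0, 0])

```text
t: 28.88
ee_pos: [0.4378, 0.1868, 0.0048]
tool_rot: [180.0, -0.0, 90.0]
ft_force: [-0.3, 0.4, 0.6]
width: 0.0436
grip_force: 12.0
```

send_rows(moves=[-0.3, 0, 0, -12, 0, 0, 0, -0.3, 0, 0, -28, 0, 0, 0, -0.3, 0, 0, -35, 0, 0, 0, -0.3, 0, 0, -38, 0, 0, 0, -0.3, 0, 0, -38, 0, 0, 0, -0.3, 0, 0, -35, 0, 0, 0, -0.3, 0, 0, -28, 0, 0, 0, -0.3, 0, 0, -12, 0, 0, 0])

```text
t: 29.55
ee_pos: [0.4398, 0.1875, 0.2356]
tool_rot: [179.6, -0.2, 90.0]
ft_force: [0.7, 0.1, -0.4]
width: 0.0434
grip_force: 12.0
```

send_rows(moves=[-0.3, -16, 19, 0, 0, 0, 0, -0.3, -27, 32, 0, 0, 0, 0, -0.3, -27, 32, 0, 0, 0, 0, -0.3, -27, 32, 0, 0, 0, 0, -0.3, -27, 32, 0, 0, 0, 0, -0.3, -27, 32, 0, 0, 0, 0, -0.3, -27, 32, 0, 0, 0, 0, -0.3, -20, 24, 0, 0, 0, 0])

```text
t: 30.22
ee_pos: [0.6731, -0.0131, 0.2283]
tool_rot: [-179.9, 0.0, 89.9]
ft_force: [0.1, -0.8, -0.4]
width: 0.0437
grip_force: 12.0
```

send_rows(moves=[-0.3, 0, 0, 0, 0, 0, 0, -0.3, 0, 0, 0, 0, 0, 0, -0.3, 0, 0, 0, 0, 0, 0, -0.3, 0, 0, 0, 0, 0, 0, -0.3, 0, 0, 0, 0, 0, 0, -0.3, 0, 0, 0, 0, 0, 0, -0.3, 0, 0, 0, 0, 0, 0, -0.3, 0, 0, 0, 0, 0, 0])

```text
t: 30.88
ee_pos: [0.6715, -0.0099, 0.2312]
tool_rot: [180.0, 0.0, 90.0]
ft_force: [0.2, -0.7, 0.4]
width: 0.0433
grip_force: 12.0
```

```bash
python3 - <<'E'
from cell import r
from h import *
s=r.sense();c=r.calibration("wrist")
a=r.camera("wrist")[:,:,::-1]; print(s["ee_pos"],s["tool_rot"],s["width"])
cv2.imwrite("pics/w10.png",np.hstack([a[100:420,160:480],cv2.resize(r.camera("side")[60:260,180:380,::-1],(320,320))]))
E
```

```text
[ 0.67153653 -0.00988783  0.23119666] [1.79963615e+02 1.71810469e-03 9.00493008e+01] 0.043348238174042764
```

View pics/w10.png

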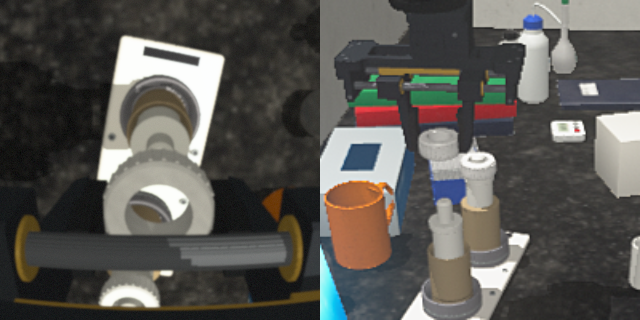

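send_rows(moves=[-0.3, -1.5, 1.2, 6, 0, 0, 0, -0.3, 0, 0, 10, 0, 0, 0, -0.3, 0, 0, 12, 0, 0, 0, -0.3, 0, 0, 12, 0, 0, 0, -0.3, 0, 0, 8, 0, 0, 0, -0.3, 0, 0, 5, 0, 0, 0, -0.3, 0, 0, 3, 0, 0, 0, -0.3, 0, 0, 3, 0, 0, 0])

```text
t: 31.65
ee_pos: [0.6729, -0.012, 0.171]
tool_rot: [-180.0, -0.0, 90.0]
ft_force: [0.1, 0.4, -0.9]
width: 0.0435
grip_force: 12.0
```

send_rows(moves=[-0.3, 0, 0, 3, 0, 0, 0, -0.3, 0, 0, 3, 0, 0, 0, -0.3, 0, 0, 3, 0, 0, 0, -0.3, 0, 0, 3, 0, 0, 0, -0.3, 0, 0, 3, 0, 0, 0, -0.3, 0, 0, 3, 0, 0, 0, -0.3, 0, 0, 3, 0, 0, 0, -0.3, 0, 0, 2, 0, 0, 0])

```text
t: 32.32
ee_pos: [0.6728, -0.012, 0.1482]
tool_rot: [-180.0, -0.0, 90.0]
ft_force: [-0.1, -0.1, 0.4]
width: 0.0438
grip_force: 12.0
```

No contact; the ring is about 3 mm above home. Lower slightly, release, retreat.

send_rows(moves=[-0.3, 0, 0, 1, 0, 0, 0, -0.3, 0, 0, 1, 0, 0, 0, -0.3, 0, 0, 0, 0, 0, 0, 0.4, 0, 0, 0, 0, 0, 0, 0.4, 0, 0, 0, 0, 0, 0, 0.4, 0, 0, 0, 0, 0, 0, 0.4, 0, 0, 0, 0, 0, 0, 0.4, 0, 0, 0, 0, 0, 0])

```text
t: 32.98
ee_pos: [0.6731, -0.012, 0.1469]
tool_rot: [180.0, 0.0, 90.0]
ft_force: [0.3, 0.2, 0.2]
width: 0.0615
grip_force: 0.0
```

send_rows(moves=[0.4, 0, 0, -10, 0, 0, 0, 0.4, 0, 0, -25, 0, 0, 0, 0.4, 0, 0, -25, 0, 0, 0, 0.4, 0, 0, -25, 0, 0, 0, 0.4, 0, 0, -25, 0, 0, 0, 0.4, 0, 0, -15, 0, 0, 0, 0.4, 0, 0, -5, 0, 0, 0, 0.4, 0, 0, 0, 0, 0, 0])

```text
t: 33.65
ee_pos: [0.6741, -0.012, 0.2797]
tool_rot: [179.7, 0.0, 90.0]
ft_force: [0.5, -0.8, -0.1]
width: 0.0615
grip_force: 0.0
```

```bash
python3 - <<'E'
from cell import r
from h import *
r.camera("wrist");r.camera("wrist")
s=r.sense();a=r.camera("wrist")[:,:,::-1]; print(s["ee_pos"],s["t"])
cv2.imwrite("pics/w11.png",np.hstack([a[100:420,160:480],cv2.resize(r.camera("side")[130:290,210:370,::-1],(320,320))]))
E
```

```text
[ 0.67255096 -0.01199213  0.27599589] 33.75
```

View pics/w11.png

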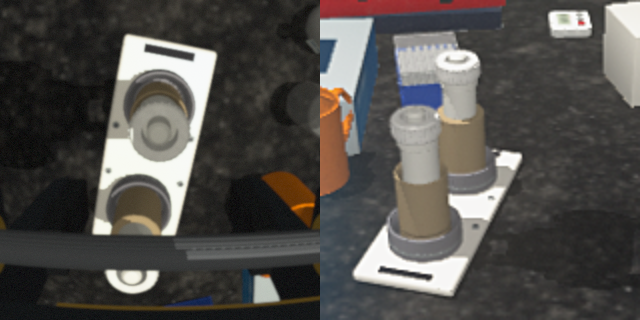

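The wrist view shows the ring around the boss (crop ~(160,130)). In the side view the vessel matches its neighbour, upright and with the ring flat.

```bash
python3 -c "
from cell import r
print(r.close_job())"
```

```text
the job is handed in; nothing more can be done
None
```

I assembled the vessel in the empty collar (sleeve, tall liner, cover, ring) and handed the job in at about 34 s; the last pictures show it upright like its neighbour, but the hand-in returned no verdict.

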